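Shut and lock the supply bins

TASK

One tilt bin of the supply rack hangs open: push it fully shut with the fingertips, then flip the red-knobbed lock lever at the end of the rack over towards the bins until it snaps into its locked position. Only push, picking nothing up, and leave the other bins shut and the loose things on the counter and rack where they stand.

Things in the scene. Friction and masses are not known exactly. Their poses are not given: they have to be found in the camera images.
- rack: Fixed supply rack. Origin: underside centre of its plinth (130 in x, 470 in y, 20 high); -x faces the robot, y runs along the row. Bin modules stand at y = -50, +60, +170, in any order. Grey end post at y = -190 (70 x 50, top 148 above the counter) bears the lock lever. A steel lock bar on the modules (x = +45, z 147 to 155, y -170 to +170) slides 30 along +y as the lever is thrown.
- module_syringe: Fixed dark grey shell that holds the open bin, 110 wide, 100 deep, 125 high, on the plinth: its top is 145 above the counter, its front at rack x = -50. Origin: centre of its underside. The other two modules are alike.
- bin_syringe (a joint): Tilt angle (rad) of the bin with the blue syringes, the one that starts open (0.4 to 0.55). 0 = fully shut, 0.7 = tipped out as far as it goes. Hinged at the bottom front edge of its module (28 mm above the counter, rack x = -50); its top tips out towards rack -x. A stiff hinge: it stays where it is left; 1 to 3 N at the top edge move it.
- bin_syringe_edge (a point): Middle of the top edge of the open bin's clear front panel (100 wide in y, 108 high, 4 thick, blue strip along the top), on its outer face; 108 mm from the hinge line. It moves with the bin; shut, it is 136 mm above the counter at rack x = -50.
- bin_swab (a joint): Tilt angle (rad) of the bin with flat white packs; starts shut (0), same make.
- bin_vial (a joint): Tilt angle (rad) of the bin with white and orange tubes; starts shut (0), same make.
- lock_lever (a joint): Angle (rad) of the lock lever. 0 = unlocked, leaning 0.6 rad from upright towards rack -y, away from the bins; 0.6 = upright; 1.2 = locked, leaning 0.6 rad towards rack +y, the bins. Over-centre spring: it is stable only at 0 and 1.2, resists with 3 to 4 N at the knob at first, less towards upright, and past upright snaps over by itself.
- lever_knob (a point): Centre of the lever's red ball knob (diameter 24), 70 mm from the pivot on a steel rod of diameter 10; moves with the lever. 213 mm above the counter at either end of the swing, 225 when upright.
- lever_pivot (a point): Centre of the lever's pivot, on the end post 155 mm above the counter, at rack x = 0, y = -190. The lever swings about the rack's x axis, the knob moving along rack y.
- sanitiser: Loose white bottle with a blue cap, diameter 56, 150 high; origin under its centre.
- jar: Loose amber jar with a white lid, diameter 60, 80 high; origin under its centre.
- dish: Loose grey shallow dish 90 x 140, 18 high; origin under its centre.
- tape: Loose roll of white tape lying flat, diameter 64, 24 high; origin under its centre.
- dropper: Loose small amber bottle with a black cap, diameter 25, 60 high, standing on the plinth between the modules and the end post; origin under its centre.

How it is judged:
On the way, in this order (a step that is already met when the one before it is completed fails the run):
1. the open bin is pushed fully shut (value of joint bin_syringe below 0.06 rad), for 0.2 s.
2. the lock lever has snapped over to locked (value of joint lock_lever above 1.1 rad), for 0.2 s.
At the end, for the whole second after the job is handed in: All three bins are shut (within 0.06 rad, about 6 mm at the top edge), the lock lever rests in its locked position (beyond 1.1 of 1.2 rad), and every loose thing rests within 30 mm of where it started (value of joint each of bin_syringe, bin_swab, bin_vial below 0.06 rad and value of joint lock_lever above 1.1 rad and distance of each of sanitiser, jar, dish, tape, dropper from where it was at the start of the episode below 0.03 m and linear speed of each of sanitiser, jar, dish, tape, dropper below 0.02 m/s); the robot touches nothing.
It fails at once if the lock is thrown while the bin is still open (value of joint lock_lever above 0.6 rad and value of joint bin_syringe above 0.1 rad).
It fails at once if the open bin is pulled further out instead of pushed shut (value of joint bin_syringe above 0.66 rad).
It fails at once if a shut bin is opened (value of joint any of bin_swab, bin_vial above 0.12 rad).
It fails at once if a loose thing is lifted, carried, shoved or knocked over (30 mm or 0.5 rad) (distance of any of sanitiser, jar, dish, tape, dropper from where it was at the start of the episode above 0.03 m or angle between any of sanitiser, jar, dish, tape, dropper's own z axis and vertical above 0.5 rad).
It also fails if it takes over 51 s, if anything falls off the work surface, if the arm or the gripper's body presses on something with over 40 N, if the wrist force passes 120 N, or if a joint passes its speed limit or range.

ROBOT

A 7-joint arm with a two-finger parallel gripper is mounted at the origin on the work surface. World frame = base frame: x ahead of the robot, y to its left, z up, the work surface at z = 0. Lengths are in m, angles in rad, forces in N, time in s.
With the tool pointing down it reaches from about 0.425 to 0.8 m from the base axis. Payload 8.3 kg.
Tool frame: the origin (TCP) lies at the very end of the fingers, on their centre line; the grasp point (between the pads) lies 19 mm behind it; x points along the fingers, y is the direction in which the jaws open and shut, and the axes are right-handed (so a half turn about x gives the same grasp; the last joint's range is limited). The gripper opens to 85 mm and grips with 20 to 120 N. Pads are 22 mm wide; open, the fingers measure 114 mm over their backs; the gripper's body (76 mm by 85 mm) begins 54 mm behind the grasp point. The pads swing forward as they close: fully open they stand 13 mm farther back than shut.
Start: joints at [-1.245, 0.383, 0.016, 1.37, -0.006, 1.388, -0.046], TCP at [0.237, 0.578, 0.231] pointing down, gripper open.
Joint ranges: [-2.95, 2.95], [-0.25, 2.06], [-1.52, 1.56], [0.18, 2.33], [-1.44, 4.58], [0.02, 2.06], [-3.01, 3.01]. Speed limits (rad/s): [2.39, 2.39, 3.01, 3.01, 3.14, 3.14, 3.14].

INTERFACE

Orientations are given as a rotation vector (axis times angle).
In Python, from cell import r gives the robot as it stands.
- The arm moves only by the tool arm_command, never from a script. Its argument "plan" is text: rows parted by semicolons, each of 7 numbers parted by spaces: the turn, a rotation vector about the tool's x, y, z in rad, then the shift along the tool's x, y, z in cm, then the closure, from 0 (fully open) to 1 (shut). In form: wx wy wz tx ty tz fingers; .... A call has 1 to 12 rows; each row shifts and turns the commanded pose from where the row before left it, along the tool's axes as they then stand; what a row does not reach is not made up. A row lasts 1/10 s, in which the tool goes at most 50 mm and 8.59 degrees, less where a joint would pass 70% of its speed; a pose out of reach is approached as far as the arm can. A call is refused whole if a number of a shift passes 5 or a number of a turn 0.15, either way. A call with a gripper value outside its range is refused whole. The fingers move at their own pace and stop on an object; the grip force is fixed at half the most. Time passes only in rows, so rows that do not move let the fingers close. It gives the time, the measured TCP pose, the force and the opening at its end, in the units of the state.
- r.get_state(): the state, without advancing time (a new reading comes with each control period).
- r.get_image(name): name is "side" or "top"; returns the picture (384x512x3 uint8, blue, green, red); there is no depth.
- r.get_calibration(name): a dict with "mtx" (3x3 intrinsics, pixels), "position" and "orientation" of the camera in the world. Camera axes: x right, y down, z forward; pixel columns grow to the right and rows downward; lengths in m; the calibration is good to about 2 mm. A picture is of the moment at which its call begins. get_calibration takes no time and is no camera call.
- r.sign_off(): hands the job in, once; it reports no verdict.
The state is a dict: "clock": time; "q": joint angles; "joint_velocities": joint speeds; "tau": joint torques, N m; "tool_pos": TCP position; "orientation": TCP orientation; "wrist_force": force on the tool from outside, world axes, zero at the start; "wrist_torque": the same for the moment, N m; "width": opening from 0.0 (shut) to 1.0 (fully open).
Only numpy, scipy, OpenCV 4.12 (cv2) and the standard library are available. Lean on these libraries where they do the work, as an engineer would, in place of code of your own. Each camera call takes 0.05 s, during which the arm holds its last target.

## Working session

There is one attempt and no reset: what is moved stays moved. The work goes in short steps, Python scripts to look and compute and a tool call to move; the robot and the scene stay as the last step left them, time stands still between calls to the robot, and variables do not carry over. Pictures are saved under pics/ and viewed, and the job is handed in when it is done.

Besides the shell and the picture viewer there is one more tool, called after "Request:" as name(argument=value, ...), one argument or row to a line, values as JSON. arm_command: Moves the arm, as the interface text tells. Its arguments: {"type":"object","properties":{"plan":{"type":"string"}},"required":["plan"]}

```bash
mkdir -p pics; ls; python3 - <<'E'
from cell import r
import cv2
for n in("side","top"):
    im=r.get_image(n); cv2.imwrite(f"pics/{n}0.png",im)
    print(n,r.get_calibration(n))
s=r.get_state()
print({k:s[k] for k in("clock","tool_pos","orientation","wrist_force","width")})
E
```

```text
pics
side {'mtx': array([[375.22180815,   0.        , 257.27917208],
       [  0.        , 375.22180815, 188.86480484],
       [  0.        ,   0.        ,   1.        ]]), 'position': array([ 0.0817061 , -0.61849643,  0.94312866]), 'orientation': array([-2.28484445,  0.72949132, -0.28942029])}
top {'mtx': array([[388.81795308,   0.        , 251.57821846],
       [  0.        , 388.81795308, 193.91234808],
       [  0.        ,   0.        ,   1.        ]]), 'position': array([ 0.39698283, -0.00424424,  1.18678063]), 'orientation': array([-2.14210222,  2.19226672, -0.15202552])}
{'clock': 0.1, 'tool_pos': array([0.23670401, 0.57795759, 0.23036781]), 'orientation': array([ 0.30357705,  1.54952722, -0.30633368]), 'wrist_force': array([-0.33195683, -0.38575741,  0.26561614]), 'width': 0.9980898134473033}
```

View pics/side0.png

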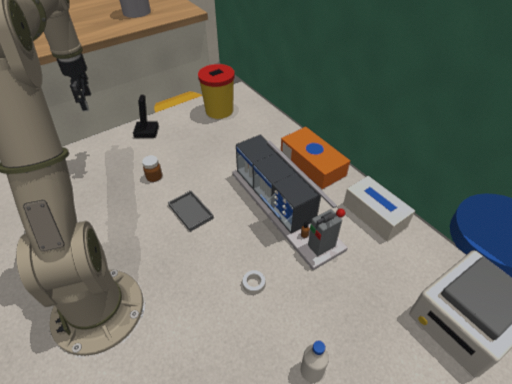

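View pics/top0.png

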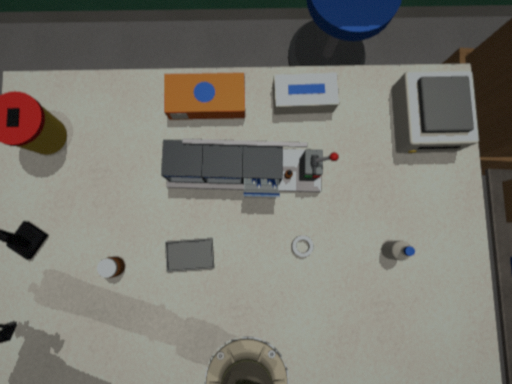

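The open bin is the one nearest the end post, at about (262,188) in top. The red knob is at (334,157) in top and (340,212) in side. I'll zoom in to measure.

```bash
cat > h.py <<'E'
import numpy as np,cv2
from scipy.spatial.transform import Rotation as R
from cell import r
C={n:r.get_calibration(n) for n in("side","top")}
def ray(n,uv):
    c=C[n];d=np.linalg.inv(c["mtx"])@[uv[0],uv[1],1.];return c["position"],R.from_rotvec(c["orientation"]).as_matrix()@d
def plane(n,uv,z):
    p,d=ray(n,uv);return p+d*(z-p[2])/d[2]
def tri(a,b):
    p,d=ray("side",a);q,e=ray("top",b)
    t=np.linalg.lstsq(np.c_[d,-e],q-p,rcond=None)[0]
    A=p+t[0]*d;B=q+t[1]*e;return (A+B)/2,np.linalg.norm(A-B)
def proj(n,P):
    c=C[n];R_=R.from_rotvec(c["orientation"]).as_matrix();x=c["mtx"]@(R_.T@(np.array(P)-c["position"]));return x[:2]/x[2]
E
python3 - <<'E'
from h import *
im=cv2.imread("pics/top0.png");c=im[130:210,150:350];cv2.imwrite("pics/t1.png",cv2.resize(c,None,fx=4,fy=4,interpolation=cv2.INTER_CUBIC))
im2=cv2.imread("pics/side0.png");c=im2[130:270,220:360];cv2.imwrite("pics/s1.png",cv2.resize(c,None,fx=4,fy=4,interpolation=cv2.INTER_CUBIC))
def cen(im,box):
    x0,y0,x1,y1=box;h=cv2.cvtColor(im[y0:y1,x0:x1],cv2.COLOR_BGR2HSV)
    m=((h[...,0]<8)|(h[...,0]>172))&(h[...,1]>150)&(h[...,2]>80)
    n,l,st,ce=cv2.connectedComponentsWithStats(m.astype(np.uint8))
    i=1+np.argmax(st[1:,4]);print(st[1:]);return ce[i]+[x0,y0]
a=cen(im2,(330,200,350,222));b=cen(im,(326,148,345,166));print(a,b,tri(a,b),plane("top",b,.213),plane("side",a,.213))
E
```

```text
[[ 6  9  9  8 52]]
[[ 4  5  8  7 41]]
[340.38461538 212.44230769] [333.58536585 156.17073171] (array([ 0.60923745, -0.23706877,  0.21077199]), np.float64(0.0006056586673527958)) [ 0.60849304 -0.23635638  0.213     ] [ 0.60793764 -0.23834153  0.213     ]
```

View pics/t1.png

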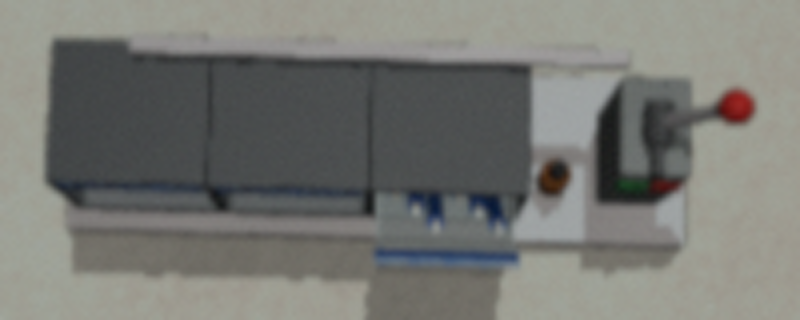

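View pics/s1.png

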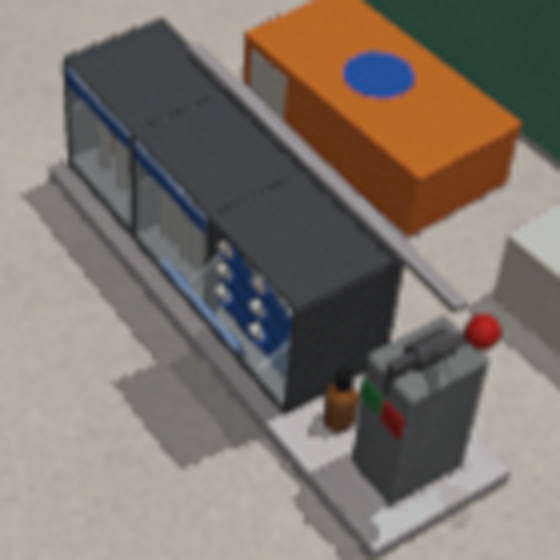

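Top crop: module-top front edge runs from (47,183) to (528,193), rear right corner is (530,66), the open bin's blue strip runs from (376,257) to (518,259), and the dropper is at (553,177).

```bash
python3 - <<'E'
from h import *
t=lambda x,y:((x+.5)/4-.5+150,(y+.5)/4-.5+130)
s=lambda x,y:((x+.5)/4-.5+220,(y+.5)/4-.5+130)
for nm,p,z in [("FL",(47,183),.145),("FR",(528,193),.145),("BR",(530,66),.145),("stripL",(376,262),.125),("stripR",(518,264),.125),("plFR",(684,243),.02),("plFL",(68,229),.02),("dropcap",(556,170),.08),("postBL",(626,79),.148),("postBR",(690,80),.148)]:
    print(nm,plane("top",t(*p),z).round(4))
for nm,p,z in [("FR",(288,303),.145),("BR",(402,264),.145),("FL",(66,62),.145)]: print("side",nm,plane("side",s(*p),z).round(4))
FL=plane("top",t(47,183),.145);FR=plane("top",t(528,193),.145)
v=FR-FL;print(np.linalg.norm(v),np.arctan2(v[0],-v[1]))
print(tri((340.4,212.4),(333.6,156.2)))
for n,uv,z in [("top",(400,251),.13),("top",(302,246),.024),("top",(190,254),.018),("top",(111,268),.08)]: print(plane(n,uv,z))
st=r.get_state();print(R.from_rotvec(st["orientation"]).as_matrix().round(3))
# bar
E
```

```text
FL [0.5799 0.2175 0.145 ]
FR [ 0.5661 -0.1079  0.145 ]
BR [ 0.6542 -0.1122  0.145 ]
stripL [ 0.5236 -0.0036  0.125 ]
stripR [ 0.52   -0.1013  0.125 ]
plFR [ 0.5454 -0.2376  0.02  ]
plFL [0.5663 0.2282 0.02  ]
dropcap [ 0.593  -0.1352  0.08  ]
postBL [ 0.6431 -0.1774  0.148 ]
postBR [ 0.6415 -0.2213  0.148 ]
side FR [ 0.5632 -0.1042  0.145 ]
side BR [ 0.6539 -0.1229  0.145 ]
side FL [0.5805 0.2087 0.145 ]
0.3257109310586885 -0.04239523995294754
(array([ 0.60915838, -0.23708263,  0.21098894]), np.float64(0.0007113107951209768))
[ 0.36125169 -0.42357105  0.13      ]
[ 0.37956033 -0.1736387   0.024     ]
[0.36409307 0.15915423 0.018     ]
[0.33269611 0.37013677 0.08      ]
[[-0.001  0.379  0.925]
 [-0.002  0.925 -0.379]
 [-1.    -0.002  0.   ]]
```

Request:
arm_command(
  plan="-0.115 0 0 0 0 0 1; -0.115 0 0 0 0 0 1; -0.115 0 0 0 0 0 1; 0 0 0 0 -2.5 1 1; 0 0 0 0 -3 2 1; 0 0 0 0 -3 2 1; 0 0 0 0 -3 2 1; 0 0 0 0 -3 2 1; 0 0 0 0 -3 2 1; 0 0 0 0 -3 2 1; 0 0 0 0 -3 1 1; 0 0 0 0 -3 1 1",
)

```text
clock: 1.3
tool_pos: [0.3755, 0.3054, 0.2309]
orientation: [0.035, 1.571, -0.035]
wrist_force: [1.1, -0.2, -0.2]
width: -0.007
```

Request:
arm_command(
  plan="0 0 0 0 -3 1 1; 0 0 0 0 -3 1 1; 0 0 0 0 -3 1 1; 0 0 0 0 -3 1 1; 0 0 0 0 -3 1 1; 0 0 0 0 -3 1 1; 0 0 0 0 -3 1 1; 0 0 0 0 -3 0.5 1; 0 0 0 0 -3 0 1; 0 0 0 0 -3 0 1; 0 0 0 0 -3 0 1; 0 0 0 0 0 0 1",
)

```text
clock: 2.5
tool_pos: [0.4351, -0.0303, 0.2313]
orientation: [0.039, 1.571, -0.04]
wrist_force: [0.1, 0.3, -0.4]
width: -0.0
```

```bash
python3 - <<'E'
from h import *
s=r.get_state();print(s["tool_pos"],s["q"],R.from_rotvec(s["orientation"]).as_matrix().round(3))
E
```

```text
[ 0.43508287 -0.03026331  0.231282  ] [-0.49986644 -0.05026735  0.48274421  1.8693622   0.02475008  1.31696541
  1.49658656] [[-0.     0.05   0.999]
 [-0.001  0.999 -0.05 ]
 [-1.    -0.001 -0.   ]]
```

Request:
arm_command(
  plan="0 0 0 2.5 -0.6 0 1; 0 0 0 2.5 -0.6 0 1; 0 0 0 2.5 -0.6 0 1; 0 0 0 2.5 -0.5 0.5 1; 0 0 0 2 0 1 1; 0 0 0 0.5 0 1 1; 0 0 0 0 0 1 1; 0 0 0 0 0 1 1; 0 0 0 0 0 1 1; 0 0 0 0 0 1 1; 0 0 0 0 0 0.5 1; 0 0 0 0 0 0 1",
)

```text
clock: 3.7
tool_pos: [0.5053, -0.052, 0.1064]
orientation: [0.034, 1.57, -0.035]
wrist_force: [-0.4, 1.2, -1.1]
width: -0.002
```

```bash
python3 - <<'E'
from h import *
c=r.get_image("side")[130:270,200:360];cv2.imwrite("pics/s2.png",cv2.resize(c,None,fx=4,fy=4,interpolation=cv2.INTER_CUBIC))
E
```

```text
(no output)
```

View pics/s2.png

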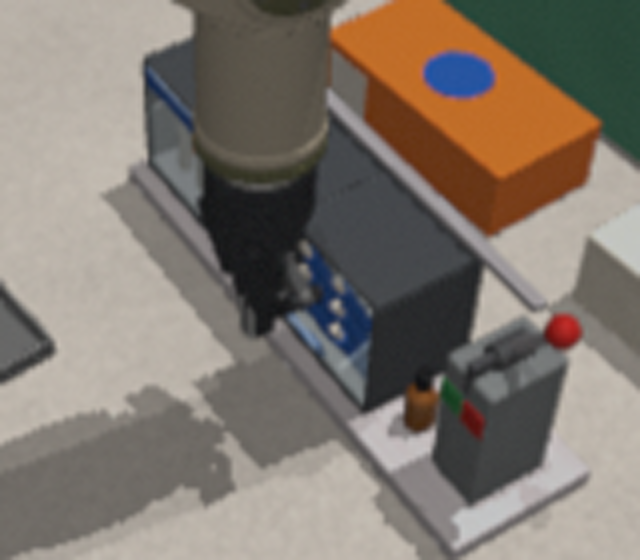

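The closed fingers stand in front of the open bin's strip, at about (275,210) in the full picture. Now I push.

Request:
arm_command(
  plan="0 0 0 0 0 0.6 1; 0 0 0 0 0 0.6 1; 0 0 0 0 0 0.6 1; 0 0 0 0 0 0.6 1; 0 0 0 0 0 0.6 1; 0 0 0 0 0 0.6 1; 0 0 0 0 0 0.6 1; 0 0 0 0 0 0.3 1; 0 0 0 0 0 0 1; 0 0 0 0 0 0 1",
)

```text
clock: 4.75
tool_pos: [0.5496, -0.054, 0.1062]
orientation: [0.034, 1.57, -0.034]
wrist_force: [0.2, 0.6, -0.7]
width: -0.002
```

Request:
arm_command(
  plan="0 0 0 0 0 0.3 1; 0 0 0 0 0 0.3 1; 0 0 0 0 0 0.2 1; 0 0 0 0 0 0 1",
)

```text
clock: 5.15
tool_pos: [0.5576, -0.0544, 0.1063]
orientation: [0.034, 1.571, -0.034]
wrist_force: [-3.1, -0.8, 1.7]
width: 0.001
```

Request:
arm_command(
  plan="0 0 0 0 0 0.2 1; 0 0 0 0 0 0.2 1; 0 0 0 0 0 0 1",
)

```text
clock: 5.45
tool_pos: [0.5575, -0.0543, 0.1063]
orientation: [0.036, 1.579, -0.034]
wrist_force: [-23.1, 2.3, 19.7]
width: -0.0
```

A firm stop (23 N) at x = 0.5575, where the shut face is expected. I'll back off and look.

Request:
arm_command(
  plan="0 0 0 0 0 -0.5 1; 0 0 0 0 0 -2 1; 0 0 0 0 0 -4 1; 0 0 0 0 0 -4 1; 0 0 0 -2 0 -2 1; 0 0 0 -4 0 0 1; 0 0 0 -4 0 0 1; 0 0 0 -4 0 0 1; 0 0 0 -4 0 0 1;0 0 0 -1 0 0 1; 0 0 0 0 0 0 1",
)

```text
clock: 6.55
tool_pos: [0.4378, -0.0489, 0.2979]
orientation: [0.035, 1.566, -0.034]
wrist_force: [-0.1, -0.6, -0.7]
width: 0.002
```

```bash
python3 - <<'E'
from h import *
a=r.get_image("side");b=r.get_image("top");cv2.imwrite("pics/s3f.png",a);cv2.imwrite("pics/t3f.png",b)
A=cv2.resize(a[130:270,220:360],(560,560),interpolation=cv2.INTER_CUBIC)
B=cv2.resize(b[130:210,150:350],(800,320),interpolation=cv2.INTER_CUBIC)
cv2.imwrite("pics/s3.png",A);cv2.imwrite("pics/t3.png",B)
E
```

```text
(no output)
```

View pics/s3.png

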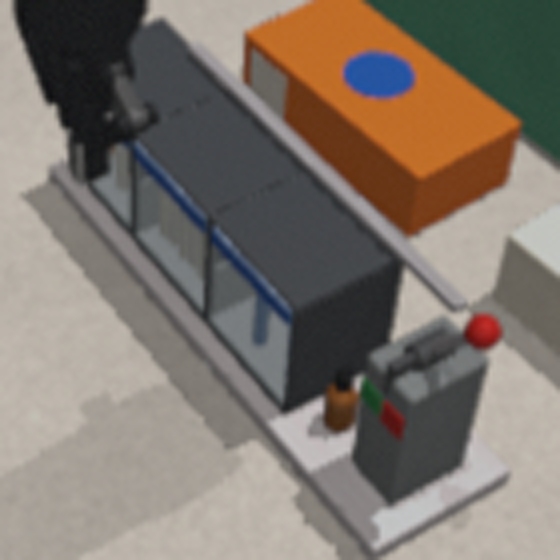

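View pics/t3.png

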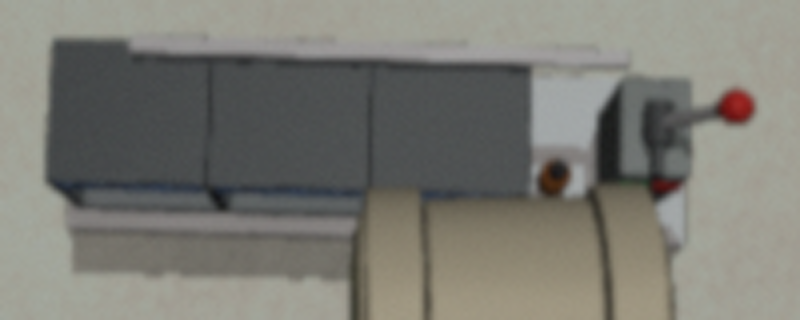

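The side view shows the syringe bin's strip in line with the other two, at crop (250,265), so it is shut. The knob hasn't moved. Next I move to the lever's outer side.

Request:
arm_command(
  plan="0 0 0 0 -2.5 1 1; 0 0 0 0 -2.5 1.9 1; 0 0 0 0 -2.5 1.9 1; 0 0 0 0 -2.5 1.9 1; 0 0 0 0 -2.5 1.9 1; 0 0 0 0 -2.5 1.9 1; 0 0 0 0 -2.5 1.9 1; 0 0 0 0 -2.5 1.9 1; 0 0 0 0 -2.5 1.9 1; 0 0 0 0 -2.5 1.8 1; 0 0 0 0 0 0 1; 0 0 0 0 0 0 1",
)

```text
clock: 7.85
tool_pos: [0.6048, -0.3074, 0.2934]
orientation: [0.037, 1.575, -0.036]
wrist_force: [-0.3, 1.5, -0.7]
width: -0.002
```

Request:
arm_command(
  plan="0 0 0 2 0 0.1 1; 0 0 0 2.5 0 0 1; 0 0 0 2.5 0 0 1; 0 0 0 2 0 0 1; 0 0 0 0.6 0 0 1; 0 0 0 0 0 0 1; 0 0 0 0 0 0 1",
)

```text
clock: 8.55
tool_pos: [0.6069, -0.3065, 0.2015]
orientation: [0.034, 1.569, -0.034]
wrist_force: [0.3, 0.2, 0.6]
width: 0.003
```

```bash
python3 - <<'E'
from h import *
a=r.get_image("side")
cv2.imwrite("pics/s4.png",cv2.resize(a[130:270,260:400],(560,560),interpolation=cv2.INTER_CUBIC))
print(r.get_state()["tool_pos"])
E
```

```text
[ 0.6069688  -0.30674939  0.20183522]
```

View pics/s4.png

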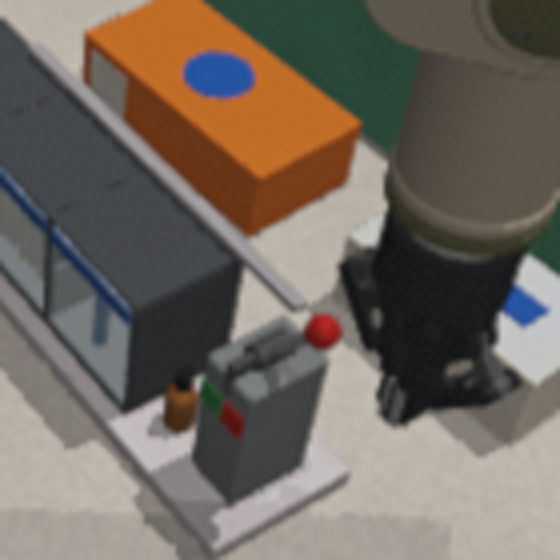

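The fingertips hang at crop (395,400), beside the knob at (322,330). The jaw knuckle's lower end is near (368,345), and I'm checking its height.

```bash
python3 - <<'E'
from h import *
for px in [(368,345),(345,270),(395,415),(385,405)]:
    uv=((px[0]+.5)/4-.5+260,(px[1]+.5)/4-.5+130);p,d=ray("side",uv)
    for x in(.595,.607,.62):print(px,(p+d*(x-p[0])/d[0]).round(3))
E
```

```text
(368, 345) [ 0.595 -0.281  0.251]
(368, 345) [ 0.607 -0.273  0.235]
(368, 345) [ 0.62  -0.265  0.217]
(345, 270) [ 0.595 -0.252  0.291]
(345, 270) [ 0.607 -0.244  0.276]
(345, 270) [ 0.62  -0.235  0.26 ]
(395, 415) [ 0.595 -0.313  0.216]
(395, 415) [ 0.607 -0.305  0.199]
(395, 415) [ 0.62  -0.298  0.18 ]
(385, 405) [ 0.595 -0.304  0.216]
(385, 405) [ 0.607 -0.297  0.2  ]
(385, 405) [ 0.62  -0.289  0.181]
```

The knuckle slope would be close to the rising knob. A quarter turn makes the flat flank of the fingers (±11 mm) face it instead.

```bash
python3 - <<'E'
from h import *
print(r.get_state()["q"].round(3))
E
```

```text
[-0.004  0.59   0.69   1.266 -0.367  1.408  2.186]
```

Request:
arm_command(
  plan="0.13 0 0 0 0 0 1",
)

```text
clock: 8.7
tool_pos: [0.607, -0.3071, 0.202]
orientation: [0.136, 1.564, -0.137]
wrist_force: [0.4, 0.1, -1.1]
width: 0.002
```

```bash
python3 - <<'E'
from h import *
print(r.get_state()["q"].round(3))
E
```

```text
[-0.018  0.597  0.716  1.267 -0.383  1.411  2.066]
```

Request:
arm_command(
  plan="0.131 0 0 0 0 0 1; 0.131 0 0 0 0 0 1; 0.131 0 0 0 0 0 1; 0.131 0 0 0 0 0 1; 0.131 0 0 0 0 0 1; 0.131 0 0 0 0 0 1; 0.131 0 0 0 0 0 1; 0.131 0 0 0 0 0 1; 0.131 0 0 0 0 0 1; 0.131 0 0 0 0 0 1; 0.131 0 0 0 0 0 1; 0 0 0 0 0 0 1",
)

```text
clock: 9.9
tool_pos: [0.607, -0.3067, 0.2013]
orientation: [1.243, 1.186, -1.242]
wrist_force: [0.2, 0.3, -0.5]
width: 0.004
```

```bash
python3 - <<'E'
from h import *
s=r.get_state();print(s["q"].round(3),s["tool_pos"],R.from_rotvec(s["orientation"]).as_matrix().round(3))
E
```

```text
[-0.162  0.7    1.016  1.274 -0.583  1.468  0.749] [ 0.60703304 -0.30673432  0.20134508] [[ 0.001  0.999 -0.046]
 [-0.001 -0.046 -0.999]
 [-1.     0.001  0.001]]
```

Request:
arm_command(
  plan="0 0 0 0 0 -1.5 1; 0 0 0 0 0 -1.5 1; 0 0 0 0 0 -1 1; 0 0 0 0 0 -0.8 1; 0 0 0 0 0 -0.8 1; 0 0 0 0 0 -0.8 1; 0 0 0 0 0 -0.8 1",
)

```text
clock: 10.6
tool_pos: [0.6095, -0.2375, 0.2023]
orientation: [1.241, 1.183, -1.242]
wrist_force: [-1.0, -3.9, 3.8]
width: 0.001
```

Contact force is about 4 N, as expected for the lever, so I keep going.

Request:
arm_command(
  plan="0 0 0 0 0 -0.8 1; 0 0 0 0 0 -0.8 1; 0 0 0 0 0 -0.8 1; 0 0 0 0 0 -0.8 1; 0 0 0 0 0 0 1; 0 0 0 0 0 0 1",
)

```text
clock: 11.2
tool_pos: [0.6111, -0.2023, 0.2001]
orientation: [1.241, 1.189, -1.241]
wrist_force: [-0.1, -0.4, 0.1]
width: 0.004
```

```bash
python3 - <<'E'
from h import *
a=r.get_image("side")
cv2.imwrite("pics/s5.png",cv2.resize(a[130:270,260:400],(560,560),interpolation=cv2.INTER_CUBIC))
E
```

```text
(no output)
```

View pics/s5.png

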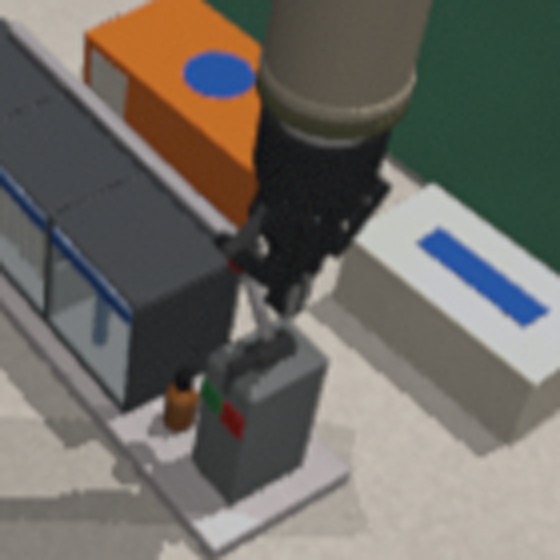

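The lever now leans towards the bins, with the knob glimpsed at crop (235,265). I'll back off along rack -y, rise and check.

Request:
arm_command(
  plan="0 0 0 0 0 1.5 1; 0 0 0 0 0 3 1; 0 0 0 0 0 3 1; 0 0 0 0 0 3 1; 0 0 0 -2 0 2 1; 0 0 0 -3 0 2 1; 0 0 0 -3 0 0 1; 0 0 0 0 0 0 1; 0 0 0 0 0 0 1",
)

```text
clock: 12.15
tool_pos: [0.6045, -0.3487, 0.2809]
orientation: [1.242, 1.186, -1.242]
wrist_force: [-0.2, 1.0, -0.3]
width: -0.004
```

```bash
python3 - <<'E'
from h import *
a=r.get_image("side");b=r.get_image("top");cv2.imwrite("pics/s6.png",a);cv2.imwrite("pics/t6.png",b)
cv2.imwrite("pics/s6c.png",cv2.resize(a[130:270,220:360],(560,560),interpolation=cv2.INTER_CUBIC))
P=[.609-.0095+.047*.079+.01,-.236+.079,.213]
print(proj("side",P),proj("top",P))
def cen(im,box):
    x0,y0,x1,y1=box;h=cv2.cvtColor(im[y0:y1,x0:x1],cv2.COLOR_BGR2HSV)
    m=((h[...,0]<8)|(h[...,0]>172))&(h[...,1]>150)&(h[...,2]>80)
    n,l,st,ce=cv2.connectedComponentsWithStats(m.astype(np.uint8))
    print(st[1:].tolist(),(ce[1:]+[x0,y0]).tolist())
cen(a,(290,170,345,235));cen(b,(280,135,345,185))
a0=cv2.imread("pics/side0.png");b0=cv2.imread("pics/top0.png")
for n,x,y,bx in [("san",b0,b,(380,235,420,265)),("tape",b0,b,(285,230,318,262)),("dish",b0,b,(160,232,220,275)),("jar",b0,b,(92,250,130,282)),("dropS",a0,a,(296,218,312,240)),("jarS",a0,a,(140,150,165,185)),("sanS",a0,a,(295,338,335,384))]:
    s=(slice(bx[1],bx[3]),slice(bx[0],bx[2]));print(n,np.abs(x[s].astype(int)-y[s]).mean().round(2))
E
```

```text
[320.34788671 192.5156854 ] [302.64742224 154.98281742]
[[27, 19, 8, 9, 49], [26, 61, 5, 4, 14]] [[320.3469387755102, 193.18367346938777], [317.42857142857144, 232.85714285714286]]
[[20, 17, 7, 8, 43], [35, 41, 2, 1, 2]] [[303.0232558139535, 155.58139534883722], [315.5, 176.0]]
san 7.71
tape 46.25
dish 7.39
jar 8.2
dropS 4.71
jarS 24.05
sanS 8.69
```

View pics/s6c.png

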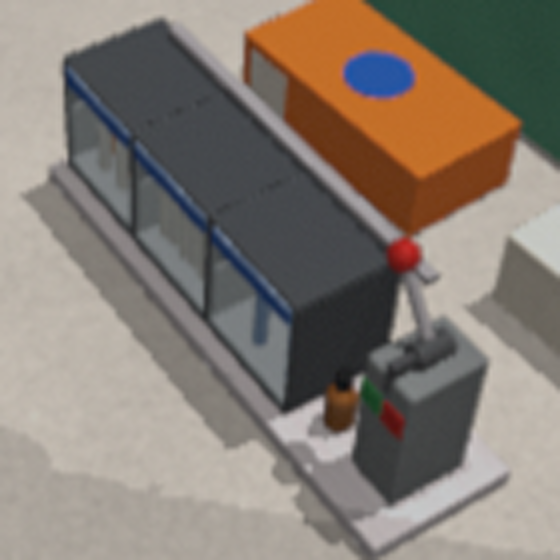

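View pics/t6.png

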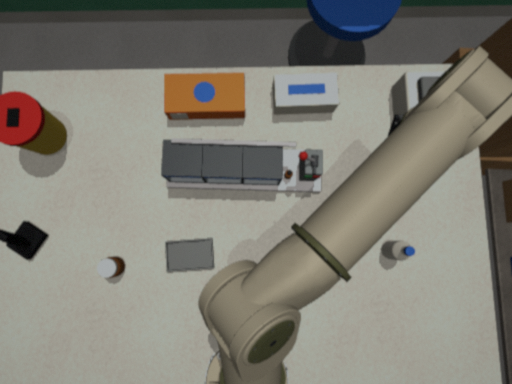

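View pics/s6.png

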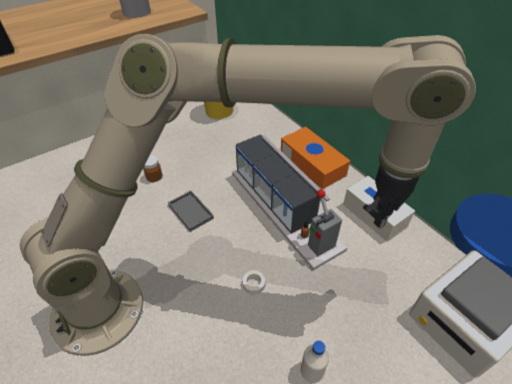

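```bash
python3 -c "
from cell import r
print(r.get_state()['joint_velocities'].round(3),r.sign_off())"
```

```text
the job is handed in; nothing more can be done
[-0.009  0.006 -0.005  0.008  0.002  0.001  0.   ] None
```

I pushed the open syringe bin shut with the closed fingertips, then pushed the red-knobbed lever over towards the bins until it snapped into its locked position. The job was handed in at about 12 s of the 51 s allowed, and sign-off reports no verdict.

- **Bin:** it came to a firm stop at x = 0.5575. The last side picture shows its blue strip in line with the other two, so all three bins look shut.
- **Lever:** it took about 4 N at the knob. Afterwards the knob's position in both cameras was within 1 pixel of where it should be when locked.
- **Loose things:** in the last pictures the jar, dish, tape, sanitiser and dropper all stand where they started. The arm hid the tape in the top view, so I checked it by eye in the side view only. The picture differences for the tape (top) and the jar (side) were large, which I put down to the arm and its shadow crossing those areas.
- **Forces:** the highest reading was about 23 N along x and 20 N upwards together, at the bin's stop. I did not find out why there was an upward part. The arm was clear of everything when I handed in.

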